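Lay the forming block down against the bench stop

TASK

Get the jeweller's forming block ready for work: push over the steel block with the yellow-painted top edge so that it lies on its back, towards the stop bar, with its round hollows facing up. Then push it along the bench until its top end sits square and flush against the stop bar. Only push: do not lift or carry the block, leave the blue-marked block standing where it is, and leave everything else alone.

Things in the scene. Friction and masses are not known exactly. Their poses are not given: they have to be found in the camera images.
- stop: The bench stop: a pale metal bar fixed to the bench, 20 mm (x) by 360 mm (y) by 22 mm tall. Origin under its centre; its x axis points away from the robot's side, square to the bar; the front face (towards the robot) is at x = -10 mm in its frame. It does not move.
- swage: The steel forming block: 30 (x) by 50 (y) by 60 mm tall (z), 0.5 to 0.8 kg, loose, standing on end 150 to 175 mm in front of the bar, beside a like block; either may be on the left. Round hollows (shallow, no effect on pushing) in its -x face, which looks towards the robot; a yellow strip on its top end along that face. +x faces the bar within 0.3 rad. Origin: centre of the underside as it stands.
- swage_top (a point): Centre of the forming block's top end, 60 mm along its z from its origin: the end to bring against the bar. Pushed near the top of the hollowed face (a vertical finger with its tip 35 mm or more up) the block tips about its lower far edge instead of sliding, and falls by itself once leant past 27 degrees.
- swage_mid (a point): Centre of the forming block, 30 mm along its z from its origin: 30 mm above the bench standing, 15 mm lying. Lying hollows up, its -x axis points up, its z axis is level and points to the bar, it is 30 mm tall and its underside faces the robot. Sliding it takes 3 to 12 N.
- grooved: The other steel block, of the same outer size (30 x 50 x 60 mm), with four ribs and three upright grooves in its -x face and a blue strip on its top end. Loose, must stay standing. Origin at the centre of its underside.
- cone: Wooden ring cone on a round foot: foot 60 mm across, 112 mm tall. Stands behind the stop. Origin under its centre. Loose bystander.
- tin: Small round jar with a blue cap, 60 mm across, 45 mm tall. Origin under its centre. Loose bystander.
- spool: Copper wire spool standing on its flange, 48 mm across, 30 mm tall. Stands behind the stop. Origin under its centre. Loose bystander.
- hammer: Bench hammer, about 220 mm long, lying flat on the robot's right. Origin under its middle, x along the handle towards the head. Loose bystander.
- bowl: White ceramic bowl, 90 mm across the rim, 35 mm tall. Origin under its centre. Loose bystander.
- band: Brass ring lying flat, 24 mm across, 6 mm tall. Origin under its centre. Loose bystander.
Things that resemble listed ones, but are neither listed nor needed, are in the scene too. Leave any green or pink look-alike of the grooved alone.

How it is judged:
On the way, in this order (a step that is already met when the one before it is completed fails the run):
1. the forming block lies with its hollows up, still clear of the stop bar (angle between swage's own x axis and vertical above 3 rad), for 0.1 s.
2. its top end is square and flush against the stop bar (angle between swage's own x axis and vertical above 3 rad and x of swage_top in the frame of stop between -0.0145 and -0.005 m and y of swage_top in the frame of stop between -0.16 and 0.16 m and angle between the z axis of swage and the x axis of stop, either way round below 0.07 rad), for 0.2 s.
At the end, for the whole second after the job is handed in: The forming block lies at rest with its hollows up (within 8 degrees), its top end within 4.5 mm of the front face of the stop bar and square to it within 4 degrees, within the bar's length; the grooved block is still standing (all of step 2 and linear speed of swage below 0.02 m/s and angle between grooved's own z axis and vertical below 0.1 rad); the robot touches nothing.
It fails at once if the forming block is lifted or carried (height (world z) of swage_mid above 0.046 m or (angle between swage's own x axis and vertical above 2.97 rad and height (world z) of swage_mid above 0.026 m) or (angle between swage's own z axis and vertical below 0.1 rad and height (world z) of swage_mid above 0.038 m)).
It fails at once if the grooved block is moved by more than 15 mm or tipped (distance of grooved from where it was at the start of the episode above 0.015 m or angle between grooved's own z axis and vertical above 0.25 rad).
It fails at once if a bystander is moved by more than 20 mm (distance of any of cone, tin, spool, hammer, bowl, band from where it was at the start of the episode above 0.02 m).
It also fails if it takes over 46 s, if anything falls off the work surface, if the arm or the gripper's body presses on something with over 40 N, if the wrist force passes 120 N, or if a joint passes its speed limit or range.

ROBOT

A 7-joint arm with a two-finger parallel gripper is mounted at the origin on the work surface. World frame = base frame: x ahead of the robot, y to its left, z up, the work surface at z = 0. Lengths are in m, angles in rad, forces in N, time in s.
With the tool pointing down it reaches from about 0.35 to 0.9 m from the base axis. Payload 8.1 kg.
Tool frame: the origin (TCP) lies midway between the tips of the shut fingers; the grasp point (between the pads) lies 19 mm behind it; z points along the fingers, y is the line along which they close (so a half turn about z gives the same grasp; the last joint's range is limited). The gripper opens to 85 mm and grips with 20 to 120 N. Pads are 22 mm wide; open, the fingers measure 114 mm over their backs; the gripper's body (76 mm by 85 mm) begins 54 mm behind the grasp point. The pads swing forward as they close: fully open they stand 13 mm farther back than shut.
Start: joints at [-1.338, 0.434, 0.025, 1.573, -0.012, 1.134, -0.075], TCP at [0.206, 0.59, 0.231] pointing down, gripper open.
Joint ranges: [-2.62, 2.62], [-0.44, 2.09], [-1.27, 1.32], [0.08, 2.57], [-1.32, 4.46], [0.12, 2], [-2.74, 2.74]. Speed limits (rad/s): [2.22, 2.22, 3.01, 3.01, 3.14, 3.14, 3.14].

INTERFACE

Orientations are given as a rotation vector (axis times angle).
In Python, from station import status, cams, hand_in gives the robot as it stands.
- The arm moves only by the tool jog_arm, never from a script. Its argument "rows" is a list of rows, each a list of 6 numbers: the shift along the tool's x, y, z each as a share of 0.05 m, from -1 to 1, then the turn, a rotation vector about the tool's x, y, z each as a share of 4 degrees, from -1 to 1. In form: [[tx, ty, tz, ax, ay, az], ...]. A call has 1 to 8 rows; each row shifts and turns the commanded pose from where the row before left it, along the tool's axes as they then stand; what a row does not reach is not made up. A row lasts 1/10 s, in which the tool goes at most 50 mm and 8.59 degrees, less where a joint would pass 70% of its speed; a pose out of reach is approached as far as the arm can. A call with a number of a shift or a turn outside -1 to 1 is refused whole. A call with a gripper value outside its range is refused whole. "claw" is the opening, from 0 (shut) to 1 (fully open), set as the call begins (left out, the last holds). The fingers move at their own pace and stop on an object; "force" is the grip in N (left out, the last holds). Time passes only in rows, so rows that do not move let the fingers close. It gives the time, the measured TCP pose, the force, the opening and the grip force at its end, in the units of the state.
- status.get_obs(): the state, without advancing time (a new reading comes with each control period).
- cams.grab_frame(name): name is "scene" or "top"; returns a dict with "frame" (400x640x3 uint8, red, green, blue), "fx", "fy", "cx", "cy" (pixels), "dist" ([k1, k2, p1, p2, k3] as OpenCV has them; the pictures are not rectified), "R" (3x3) and "t" (3): a world point X has camera coordinates R X + t. Camera axes: x right, y down, z forward; pixel columns grow to the right and rows downward; lengths in m; the calibration is good to about 2 mm. A picture is of the moment at which its call begins. There is no depth.
- hand_in(): hands the job in; it is judged then, once.
The state is a dict: "t": time; "joints": joint angles; "joint_vel": joint speeds; "joint_efforts": joint torques, N m; "tool_pos": TCP position; "eef_rot": TCP orientation; "wrist_force": force on the tool from outside, world axes, zero at the start; "torque": the same for the moment, N m; "grip_width": finger opening in m; "finger_force": force on a finger pad.
Only numpy, scipy, OpenCV 4.12 (cv2) and the standard library are available. Lean on these libraries where they do the work, as an engineer would, in place of code of your own. Each camera call takes 0.05 s, during which the arm holds its last target. There are 200 camera calls.

## Working session

There is one attempt and no reset: what is moved stays moved. The work goes in short steps, Python scripts to look and compute and a tool call to move; the robot and the scene stay as the last step left them, time stands still between calls to the robot, and variables do not carry over. Pictures are saved under pics/ and viewed, at most 10 in all, crops included, and the job is handed in when it is done.

Besides the shell and the picture viewer there is one more tool, called after "Request:" as name(argument=value, ...), one argument or row to a line, values as JSON. jog_arm: Moves the arm, as the interface text tells. Shift numbers are shares of 0.05 m and turn numbers shares of 4 degrees, none past 1 either way. Its arguments: {"type":"object","properties":{"rows":{"type":"array"},"claw":{"type":"number"},"force":{"type":"number"}},"required":["rows"]}

```bash
mkdir -p pics; ls; cat > h.py <<'E'
import numpy as np, cv2, pickle
from station import status, cams, hand_in
from scipy.spatial.transform import Rotation as Rn
def grab(n,tag):
    f=cams.grab_frame(n); pickle.dump(f,open(f'pics/{tag}.pkl','wb')); cv2.imwrite(f'pics/{tag}.png',f['frame'][:,:,::-1]); return f
def load(tag): return pickle.load(open(f'pics/{tag}.pkl','rb'))
def K(f): return np.array([[f['fx'],0,f['cx']],[0,f['fy'],f['cy']],[0,0,1.]])
def ray(f,px,z):
    p=cv2.undistortPoints(np.array([[px]],float),K(f),np.array(f['dist'],float))[0,0]
    R=np.array(f['R']);t=np.array(f['t']); c=-R.T@t; d=R.T@np.array([p[0],p[1],1]); return c+d*(z-c[2])/d[2]
def proj(f,X):
    return cv2.projectPoints(np.array(X,float).reshape(-1,3),cv2.Rodrigues(np.array(f['R'],float))[0],np.array(f['t'],float),K(f),np.array(f['dist'],float))[0][:,0]
def crop(tag,x0,y0,w,h,s,out):
    cv2.imwrite(f'pics/{out}.png',cv2.resize(load(tag)['frame'][y0:y0+h,x0:x0+w,::-1],None,fx=s,fy=s,interpolation=cv2.INTER_CUBIC))
E
python3 - <<'E'
from h import *
a=grab('scene','s0');b=grab('top','t0')
for f in(a,b): print(-np.array(f['R']).T@np.array(f['t']),np.array(f['R'])[2])
o=status.get_obs();print(o['t'],o['tool_pos'],o['eef_rot'],Rn.from_rotvec(o['eef_rot']).as_matrix().round(3))
E
```

```text
pics
[ 1.33773975 -0.08973031  0.56323706] [-0.82856509 -0.00355093 -0.55988149]
[ 0.42254505 -0.0826291   1.08249435] [ 0.17340766 -0.01294597 -0.98476504]
0.1 [0.20582492 0.58965429 0.2305985 ] [-5.24978002e-01 -3.09731163e+00  2.23036792e-03] [[-0.944  0.33  -0.   ]
 [ 0.33   0.944 -0.001]
 [-0.    -0.001 -1.   ]]
```

View pics/t0.png

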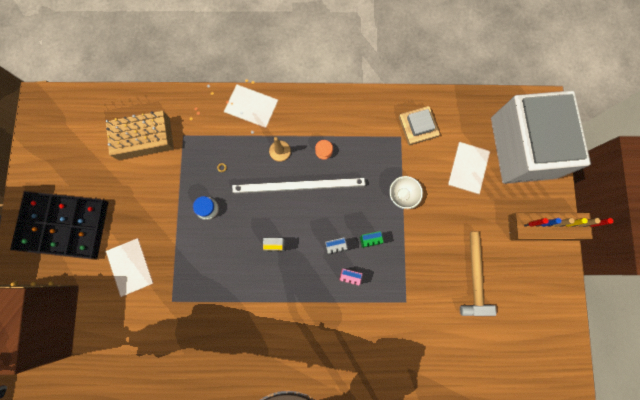

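View pics/s0.png

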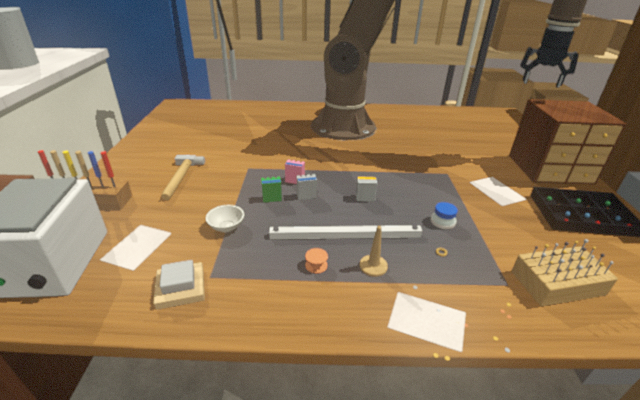

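Top view: the candidates are the yellow-strip block at (273,244), the blue-strip block at (336,245), the green look-alike at (372,239) and the pink one at (351,277). The swage is the yellow one at (273,244). The bar runs from (233,188) to (366,182). I'll confirm this in an enlarged crop.

```bash
python3 - <<'E'
from h import *
crop('t0',225,170,160,120,5,'c0'); crop('s0',260,160,170,90,4.7,'c1')
E
```

```text
(no output)
```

View pics/c0.png

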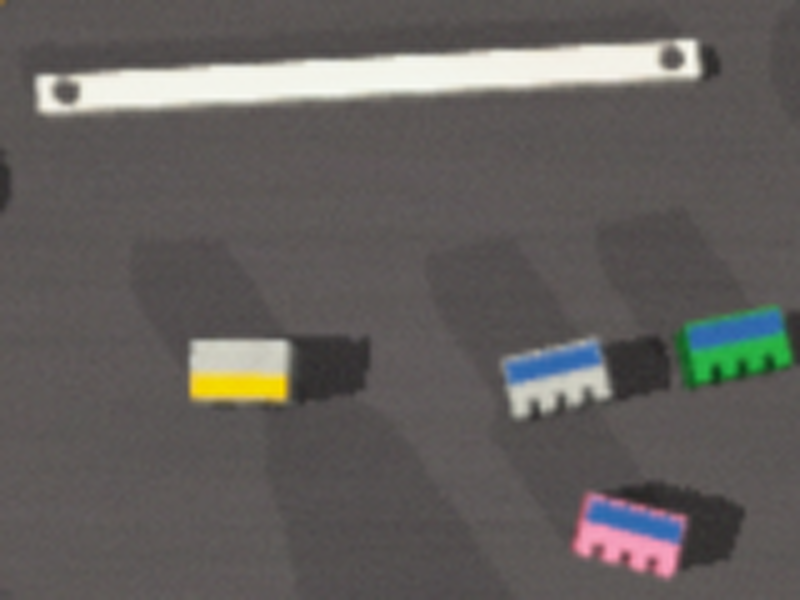

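View pics/c1.png

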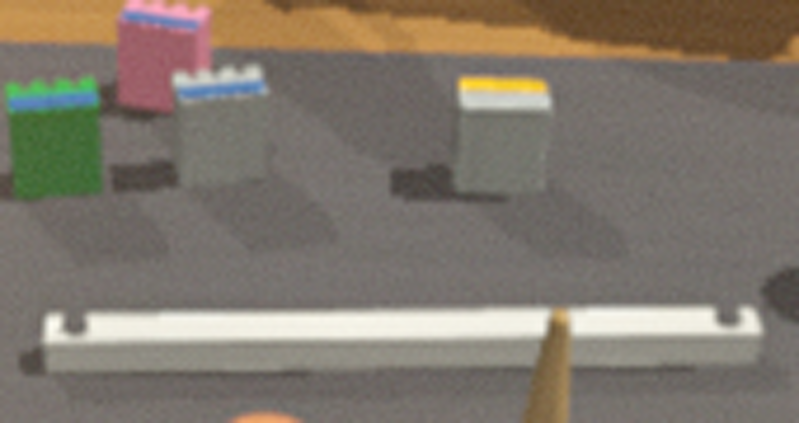

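The crop confirms it. The left block is plain steel with a yellow strip on the robot side, which makes it the swage, with top corners in the crop at (190,341), (291,341), (290,402) and (189,400). The blue-strip grey block with ribs is the grooved one. The bar's top corners are (37,76), (697,40), (700,77) and (40,114).

```bash
python3 - <<'E'
from h import *
f=load('t0'); g=lambda u,v,z: ray(f,[225+(u+.5)/5-.5,170+(v+.5)/5-.5],z)[:2]
S=[g(*p,.06) for p in [(190,341),(291,341),(290,402),(189,400)]]
B=[g(*p,.022) for p in [(37,76),(697,40),(700,77),(40,114)]]
Gr=[g(*p,.06) for p in [(502,359),(599,339),(609,396),(517,416)]]
T=g(0,0,0)
for n,P in(('swage',S),('bar',B),('groov',Gr)):
    P=np.array(P);c=P.mean(0);l=((P[0]+P[3])-(P[1]+P[2]))/2
    print(n,P.round(4).tolist(),'c',c.round(4),'len',np.linalg.norm(l),'yaw',np.arctan2(-l[0],l[1]))
print(ray(f,(206,208),.045),ray(f,(406,192),.035),ray(f,(222,168),0))
# scene check
h=load('s0'); k=lambda u,v,z: ray(h,[260+(u+.5)/4.7-.5,160+(v+.5)/4.7-.5],z)[:2]
print('scene swage top',[k(*p,.06).round(4).tolist() for p in [(459,79),(546,79),(551,107),(458,106)]])
print('scene swage bottom',[k(*p,.0).round(4).tolist() for p in [(546,191),(457,191)]])
print('scene bar',[k(*p,.022).round(4).tolist() for p in [(46,315),(752,309),(762,335),(44,346)]])
E
```

```text
swage [[0.5133, 0.0653], [0.5135, 0.0136], [0.4824, 0.0135], [0.4832, 0.0649]] c [0.4981 0.0393] len 0.05157979635804582 yaw -0.005641439219579471
bar [[0.6604, 0.1582], [0.6825, -0.2012], [0.6618, -0.2025], [0.6393, 0.1557]] c [ 0.661  -0.0225] len 0.35949626713052524 yaw 0.06210825512410505
groov [[0.5047, -0.0945], [0.5152, -0.1443], [0.4861, -0.1493], [0.4757, -0.1023]] c [ 0.4954 -0.1226] len 0.049493579703089416 yaw 0.21118580295906808
[0.59239556 0.21866013 0.045     ] [ 0.64025224 -0.31243298  0.035     ] [0.71326068 0.19325072 0.        ]
scene swage top [[0.4813, 0.0157], [0.4786, 0.0662], [0.5096, 0.0654], [0.5113, 0.0129]]
scene swage bottom [[0.5055, 0.0698], [0.508, 0.0175]]
scene bar [[0.6614, -0.2022], [0.6408, 0.1576], [0.6619, 0.1581], [0.6858, -0.2002]]
```

Request:
jog_arm(
  rows=[
    [-0.5,-0.55,0,0,0,0],
    [-0.5,-0.55,0,0,0,0],
    [-0.5,-0.55,0,0,0,0],
    [-0.5,-0.55,0,0,0,0],
    [-0.5,-0.55,0,0,0,0],
    [-0.5,-0.55,0,0,0,0],
    [-0.5,-0.55,0,0,0,0],
    [-0.5,-0.55,0,0,0,0],
  ],
  claw=0.25,
)

```text
t: 0.9
tool_pos: [0.3225, 0.3148, 0.2311]
eef_rot: [-0.525, -3.097, 0.0]
wrist_force: [0.5, -0.6, 1.6]
grip_width: 0.0218
finger_force: 0.0
```

Request:
jog_arm(
  rows=[
    [-0.5,-0.55,0,0,0,0],
    [-0.5,-0.55,0,0,0,0],
    [-0.5,-0.55,0,0,0,0],
    [-0.5,-0.55,0,0,0,0],
    [-0.5,-0.55,0,0,0,0],
    [-0.5,-0.55,0,0,0,0],
    [-0.5,-0.55,0,0,0,0],
    [-0.5,-0.55,0,0,0,0],
  ],
)

```text
t: 1.7
tool_pos: [0.4387, 0.0414, 0.2313]
eef_rot: [-0.525, -3.097, -0.0]
wrist_force: [0.9, -0.1, -0.0]
grip_width: 0.0212
finger_force: 0.0
```

Request:
jog_arm(
  rows=[
    [0,0,0,0,0,-0.9],
    [0,0,0,0,0,-0.9],
    [0,0,0,0,0,-0.9],
    [0,0,0,0,0,-0.9],
    [0,0,0,0,0,-0.9],
    [0,0,0,0,0,-0.9],
    [0,0,0,0,0,-0.25],
    [0,0,0,0,0,0],
  ],
)

```text
t: 2.5
tool_pos: [0.4384, 0.0428, 0.2312]
eef_rot: [0.091, -3.14, 0.0]
wrist_force: [0.6, -0.1, -0.1]
grip_width: 0.0213
finger_force: 0.0
```

```bash
cat > st.py <<'E'
from h import *
import sys
o=status.get_obs();R=Rn.from_rotvec(o['eef_rot']).as_matrix()
print('t',o['t'],'pos',np.round(o['tool_pos'],4),'F',np.round(o['wrist_force'],2),'w',o['grip_width']);print('j',np.round(o['joints'],2));print(R.round(3))
if len(sys.argv)>3:
    d=np.array(list(map(float,sys.argv[1:4])))-o['tool_pos']; print('tool delta/0.05:',(R.T@d/.05).round(3))
    yaw=float(sys.argv[4]);Rt=np.array([[-np.cos(yaw),-np.sin(yaw),0],[-np.sin(yaw),np.cos(yaw),0],[0,0,-1]]);print('rot deg/4',(np.degrees(Rn.from_matrix(R.T@Rt).as_rotvec())/4).round(3))
E
python3 st.py .442 .036 .12 .062
```

```text
t 2.5 pos [0.4384 0.0428 0.2312] F [ 0.62 -0.11 -0.06] w 0.021275669797293485
j [-0.53  0.13  0.35  2.02 -0.05  1.01  1.47]
[[-0.998 -0.058 -0.   ]
 [-0.058  0.998 -0.   ]
 [ 0.    -0.    -1.   ]]
tool delta/0.05: [-0.064 -0.14   2.223]
rot deg/4 [-0.    -0.005 -0.061]
```

Request:
jog_arm(
  rows=[
    [0,-0.07,0.6,0,0,0],
    [0,-0.07,0.6,0,0,0],
    [0,0,0.6,0,0,0],
    [0,0,0.6,0,0,0],
    [0,0,0.6,0,0,0],
    [0,0,0.5,0,0,0],
    [0,0,0.26,0,0,0],
    [0,0,0,0,0,0],
  ],
)

```text
t: 3.3
tool_pos: [0.4378, 0.0356, 0.0418]
eef_rot: [0.09, -3.137, 0.001]
wrist_force: [-0.2, -0.2, 0.3]
grip_width: 0.0214
finger_force: 0.0
```

```bash
python3 - <<'E'
from h import *
grab('top','t1'); crop('t1',225,170,120,90,5,'c2')
E
python3 st.py
```

```text
t 3.35 pos [0.4385 0.0357 0.0428] F [0.05 0.46 0.6 ] w 0.021390591895596677
j [-0.41  0.43  0.27  2.23 -0.22  0.51  1.66]
[[-0.998 -0.057 -0.002]
 [-0.057  0.998 -0.001]
 [ 0.002 -0.    -1.   ]]
```

View pics/c2.png

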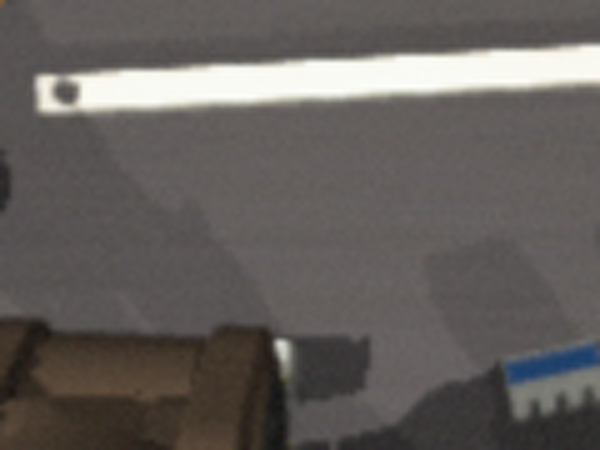

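The arm hides the block in the top view; only the block's right edge shows at (285,360) in the crop. I'll go on slowly and watch the force.

Request:
jog_arm(
  rows=[
    [-0.1,0,0,0,0,0],
    [-0.1,0,0,0,0,0],
    [-0.1,0,0,0,0,0],
    [-0.1,0,0,0,0,0],
    [-0.08,0,0,0,0,0],
    [-0.08,0,0,0,0,0],
    [-0.06,0,0,0,0,0],
    [-0.06,0,0,0,0,0],
  ],
)

```text
t: 4.15
tool_pos: [0.4729, 0.0378, 0.0432]
eef_rot: [0.092, -3.14, 0.0]
wrist_force: [-1.4, -0.0, 1.1]
grip_width: 0.0208
finger_force: 1.3
```

Request:
jog_arm(
  rows=[
    [-0.06,0,0,0,0,0],
    [-0.06,0,0,0,0,0],
  ],
)

```text
t: 4.35
tool_pos: [0.4785, 0.0381, 0.0431]
eef_rot: [0.092, -3.139, 0.0]
wrist_force: [-2.1, -0.8, 1.2]
grip_width: 0.0209
finger_force: 1.2
```

Request:
jog_arm(
  rows=[
    [-0.06,0,0,0,0,0],
    [-0.06,0,0,0,0,0],
  ],
)

```text
t: 4.55
tool_pos: [0.4853, 0.0386, 0.0433]
eef_rot: [-0.092, 3.14, 0.0]
wrist_force: [-1.4, -1.0, 1.3]
grip_width: 0.0212
finger_force: 0.7
```

```bash
python3 - <<'E'
from h import *
grab('scene','s1'); crop('s1',310,150,150,100,5,'c3')
E
python3 st.py
```

```text
t 4.6 pos [0.4861 0.0387 0.0434] F [ 1.11  0.14 -0.27] w 0.02142026838736846
j [-0.39  0.48  0.27  2.12 -0.23  0.57  1.67]
[[-0.998 -0.059  0.001]
 [-0.059  0.998  0.   ]
 [-0.001  0.    -1.   ]]
```

View pics/c3.png

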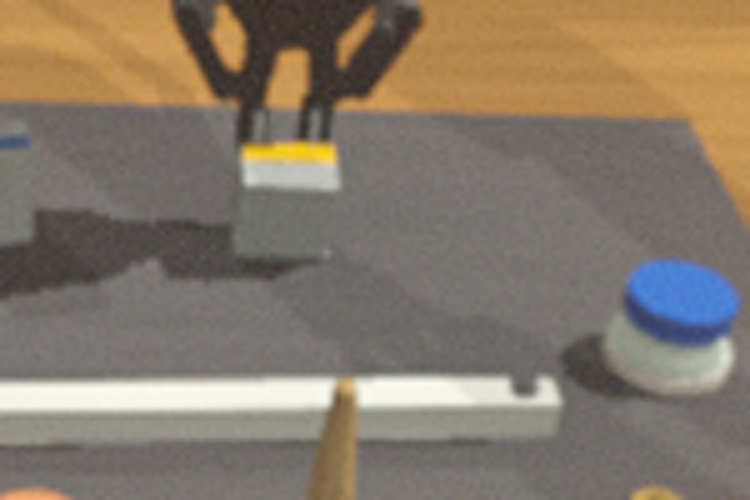

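The block is tipping straight towards the bar. Its yellow edge is at (290,152) in the crop and its lower far edge at about (282,255), with both fingers behind it. I'll keep going until it falls.

Request:
jog_arm(
  rows=[
    [-0.06,0,0,0,0,0],
    [-0.06,0,0,0,0,0],
    [-0.06,0,0,0,0,0],
    [-0.03,0,0,0,0,0],
    [0,0,0,0,0,0],
    [0,0,0,0,0,0],
    [0,0,0,0,0,0],
  ],
)

```text
t: 5.3
tool_pos: [0.4953, 0.0391, 0.0433]
eef_rot: [0.092, -3.14, -0.0]
wrist_force: [0.6, -0.6, 0.1]
grip_width: 0.0215
finger_force: 0.0
```

```bash
python3 - <<'E'
from h import *
grab('scene','s2'); crop('s2',310,150,150,100,5,'c4')
E
python3 st.py
```

```text
t 5.35 pos [0.4953 0.0392 0.0433] F [-0.52  1.12  0.84] w 0.021287024536258095
j [-0.39  0.49  0.27  2.09 -0.23  0.58  1.67]
[[-0.998 -0.058 -0.   ]
 [-0.058  0.998  0.   ]
 [ 0.     0.    -1.   ]]
```

View pics/c4.png

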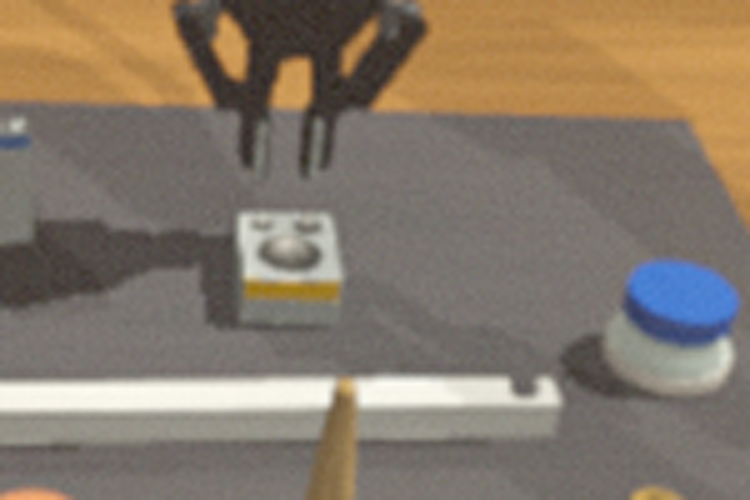

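The block now lies hollows up. Its top-face corners in the crop are (239,213), (333,213), (341,281) and (244,281), and it is clear of the bar.

```bash
python3 - <<'E'
from h import *
f=load('s2'); g=lambda u,v,z: ray(f,[310+(u+.5)/5-.5,150+(v+.5)/5-.5],z)[:2].round(4)
print(*[g(*p,.03) for p in [(239,213),(333,213),(341,281),(244,281)]],*[g(*p,.0) for p in [(338,322),(240,325)]])
print('tips',g(257,172,.04),g(310,172,.04))
E
python3 st.py .482 .0375 .012 .062
```

```text
[0.5137 0.0161] [0.5111 0.0669] [0.5748 0.0635] [0.5771 0.0139] [0.5692 0.0661] [0.5741 0.0146]
tips [0.4875 0.027 ] [0.486  0.0562]
t 5.35 pos [0.4953 0.0392 0.0433] F [-0.52  1.12  0.84] w 0.021287024536258095
j [-0.39  0.49  0.27  2.09 -0.23  0.58  1.67]
[[-0.998 -0.058 -0.   ]
 [-0.058  0.998  0.   ]
 [ 0.     0.    -1.   ]]
tool delta/0.05: [ 0.268 -0.018  0.626]
rot deg/4 [ 0.001 -0.001 -0.05 ]
```

Request:
jog_arm(
  rows=[
    [0.25,0,0,0,0,-0.05],
    [0,-0.04,0.2,0,0,0],
    [0,0,0.2,0,0,0],
    [0,0,0.2,0,0,0],
    [0,0,0.03,0,0,0],
    [0,0,0,0,0,0],
  ],
)

```text
t: 5.95
tool_pos: [0.4827, 0.0363, 0.0111]
eef_rot: [0.097, -3.139, 0.0]
wrist_force: [0.4, -0.8, 0.1]
grip_width: 0.0213
finger_force: 0.0
```

Request:
jog_arm(
  rows=[
    [-0.08,0,0,0,0,0],
    [-0.08,0,0,0,0,0],
    [-0.08,0,0,0,0,0],
    [-0.08,0,0,0,0,0],
    [-0.08,0,0,0,0,0],
    [-0.08,0,0,0,0,0],
    [-0.08,0,0,0,0,0],
    [-0.08,0,0,0,0,0],
  ],
)

```text
t: 6.75
tool_pos: [0.5145, 0.0383, 0.0116]
eef_rot: [0.097, -3.139, 0.0]
wrist_force: [-2.4, -0.3, -0.3]
grip_width: 0.021
finger_force: 1.4
```

Request:
jog_arm(
  rows=[
    [-0.1,0,0,0,0,0],
    [-0.1,0,0,0,0,0],
    [-0.1,0,0,0,0,0],
    [-0.1,0,0,0,0,0],
    [-0.1,0,0,0,0,0],
    [-0.1,0,0,0,0,0],
    [-0.1,0,0,0,0,0],
    [-0.1,0,0,0,0,0],
  ],
)

```text
t: 7.55
tool_pos: [0.5553, 0.041, 0.0118]
eef_rot: [-0.097, 3.14, 0.0]
wrist_force: [-1.5, 0.7, -0.8]
grip_width: 0.0214
finger_force: 1.0
```

```bash
python3 - <<'E'
from h import *
grab('scene','s3'); crop('s3',310,150,150,100,5,'c5')
E
python3 st.py
```

```text
t 7.6 pos [0.5564 0.041  0.012 ] F [-0.84  0.33 -1.61] w 0.021382529381432144
j [-0.35  0.61  0.25  1.96 -0.25  0.6   1.7 ]
[[-0.998 -0.062  0.001]
 [-0.062  0.998  0.   ]
 [-0.001 -0.    -1.   ]]
```

View pics/c5.png

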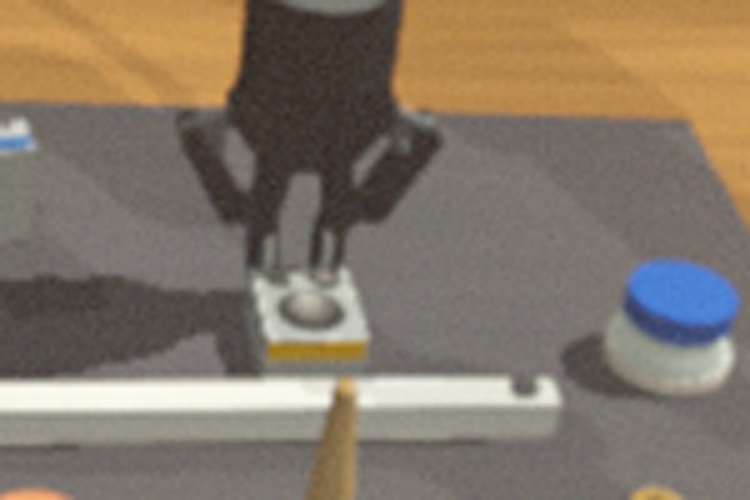

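The block slides squarely. Its yellow top edge runs from (267,346) to (367,343) in the crop, and a gap to the bar is still visible. I'll push on in small steps until contact.

```bash
python3 - <<'E'
from h import *
f=load('s3'); g=lambda u,v,z: ray(f,[310+(u+.5)/5-.5,150+(v+.5)/5-.5],z)[:2].round(4)
print(*[g(*p,.03) for p in [(267,346),(367,343)]],g(317,379,.022))
E
```

```text
[0.6313 0.0209] [0.6267 0.0699] [0.6458 0.0444]
```

Request:
jog_arm(
  rows=[
    [-0.06,0,0,0,0,0],
    [-0.06,0,0,0,0,0],
    [-0.05,0,0,0,0,0],
    [-0.05,0,0,0,0,0],
  ],
)

```text
t: 8.0
tool_pos: [0.5659, 0.0416, 0.0119]
eef_rot: [0.097, -3.14, -0.0]
wrist_force: [-4.8, -0.7, 2.8]
grip_width: 0.0212
finger_force: 2.3
```

Request:
jog_arm(
  rows=[
    [-0.04,0,0,0,0,0],
    [-0.04,0,0,0,0,0],
  ],
)

```text
t: 8.2
tool_pos: [0.5699, 0.0419, 0.0119]
eef_rot: [0.098, -3.14, -0.0]
wrist_force: [-5.5, -0.6, 3.7]
grip_width: 0.0215
finger_force: 2.5
```

Request:
jog_arm(
  rows=[
    [-0.04,0,0,0,0,0],
    [-0.02,0,0,0,0,0],
  ],
)

```text
t: 8.4
tool_pos: [0.5731, 0.042, 0.0119]
eef_rot: [-0.097, 3.14, 0.0]
wrist_force: [-4.8, -0.4, 4.4]
grip_width: 0.0216
finger_force: 2.4
```

Request:
jog_arm(
  rows=[
    [-0.03,0,0,0,0,0],
    [0,0,0,0,0,0],
  ],
)

```text
t: 8.6
tool_pos: [0.5747, 0.0421, 0.0118]
eef_rot: [-0.097, 3.14, -0.0]
wrist_force: [-3.0, 0.4, 0.6]
grip_width: 0.0214
finger_force: 1.6
```

Request:
jog_arm(
  rows=[
    [-0.03,0,0,0,0,0],
    [0,0,0,0,0,0],
  ],
)

```text
t: 8.8
tool_pos: [0.5762, 0.0423, 0.0118]
eef_rot: [-0.098, 3.14, 0.0]
wrist_force: [-3.6, -1.2, 1.9]
grip_width: 0.0215
finger_force: 1.6
```

Still sliding, with no force rise from the bar yet. I'll keep stepping.

Request:
jog_arm(
  rows=[
    [-0.03,0,0,0,0,0],
    [0,0,0,0,0,0],
  ],
)

```text
t: 9.0
tool_pos: [0.5772, 0.0423, 0.0117]
eef_rot: [0.097, -3.139, -0.0]
wrist_force: [-4.5, -0.3, 2.2]
grip_width: 0.0213
finger_force: 2.4
```

Request:
jog_arm(
  rows=[
    [-0.03,0,0,0,0,0],
    [0,0,0,0,0,0],
  ],
)

```text
t: 9.2
tool_pos: [0.5772, 0.0423, 0.0115]
eef_rot: [0.097, -3.137, -0.0]
wrist_force: [-8.5, -0.4, 6.5]
grip_width: 0.0215
finger_force: 4.6
```

```bash
python3 - <<'E'
from h import *
grab('scene','s4'); crop('s4',350,190,70,50,10,'c6')
E
python3 st.py
```

```text
t 9.25 pos [0.5772 0.0423 0.0115] F [-9.17 -0.4   6.02] w 0.021449000554496517
j [-0.34  0.64  0.25  1.9  -0.25  0.63  1.7 ]
[[-0.998 -0.062 -0.003]
 [-0.062  0.998 -0.   ]
 [ 0.003  0.    -1.   ]]
```

View pics/c6.png

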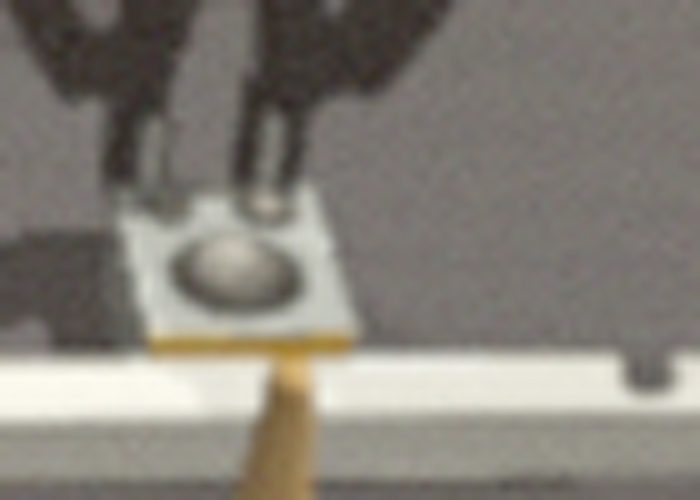

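The yellow edge lies along the bar from (150,345) to (355,340), with no gap. The force rose to 9 N and the tool stopped. One small squaring press, then I'll back straight off and up.

Request:
jog_arm(
  rows=[
    [-0.03,0,0,0,0,0],
    [0,0,0,0,0,0],
    [0,0,0,0,0,0],
  ],
)

```text
t: 9.55
tool_pos: [0.5772, 0.0423, 0.0113]
eef_rot: [0.097, -3.134, -0.0]
wrist_force: [-12.7, -1.1, 9.5]
grip_width: 0.0213
finger_force: 6.7
```

Request:
jog_arm(
  rows=[
    [0.05,0,0,0,0,0],
    [0.1,0,0,0,0,0],
    [0.3,0,0,0,0,0],
    [0.5,0,0,0,0,0],
    [0,0,-0.6,0,0,0],
    [0,0,-0.8,0,0,0],
    [0,0,-0.8,0,0,0],
    [0,0,0,0,0,0],
  ],
)

```text
t: 10.35
tool_pos: [0.5373, 0.0398, 0.1272]
eef_rot: [-0.097, 3.129, 0.003]
wrist_force: [1.7, 0.3, -1.0]
grip_width: 0.0211
finger_force: 0.0
```

Request:
jog_arm(
  rows=[
    [0.8,0,0,0,0,0],
    [0.8,0,0,0,0,0],
    [0,0.8,0,0,0,0],
    [0,0.8,0,0,0,0],
    [0,0.8,0,0,0,0],
    [0,0.8,0,0,0,0],
    [0,0,0,0,0,0],
    [0,0,0,0,0,0],
  ],
)

```text
t: 11.15
tool_pos: [0.4435, 0.1954, 0.1217]
eef_rot: [-0.101, 3.139, 0.001]
wrist_force: [1.2, -0.5, -0.3]
grip_width: 0.0214
finger_force: 0.0
```

```bash
python3 - <<'E'
from h import *
grab('top','t5'); crop('t5',225,165,160,120,5,'c7')
E
python3 st.py
```

```text
t 11.2 pos [0.4436 0.1941 0.1217] F [ 0.23 -0.16  0.8 ] w 0.021309819221607317
j [-0.75  0.34  0.28  2.06 -0.14  0.76  1.25]
[[-0.998 -0.062  0.001]
 [-0.062  0.998 -0.   ]
 [-0.001 -0.    -1.   ]]
```

View pics/c7.png

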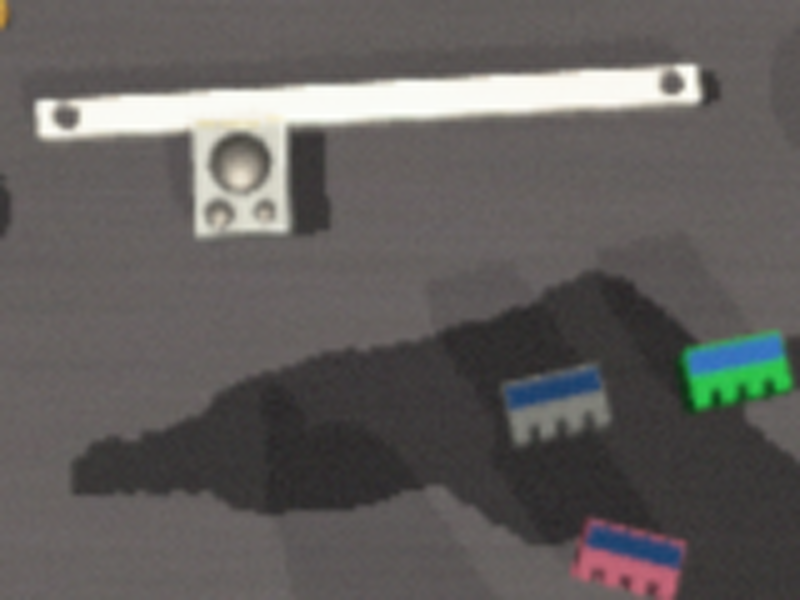

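The top view shows the block flush and square against the bar: its near edge runs from (196,238) to (290,232), at nearly the same slope as the bar. The grooved block still stands unmoved at (556,400).

```bash
python3 -c "
from h import *
print(hand_in())"
```

```text
the job is handed in; nothing more can be done
None
```

The forming block lies hollows up, with its top end square and flush against the stop bar; the grooved block is still standing where it was, and the job was handed in about 11 s into the 46 s allowed.

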